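# Count to the third rack gap and push the battery pack home

## Task

Starting at the end of the rack that has the yellow-capped post, set a fingertip on the top of the aluminium front rail over the first gap and run it along, keeping touch across the two brass ridges, to the third gap (occupied gaps count too), touching none of the gap sections of the rail beyond that. Then push the loose grey battery pack with the orange band along the shelf, lengthwise into that third gap, until it is fully home against the rack's back stop. Only push it: do not lift or tip it, and leave the other things where they are.

Things in the scene. Friction and masses are not known exactly. Their poses are not given: they have to be found in the camera images.
- rack: Fixed steel divider rack, 356 mm long (y), 78 mm deep (x), with 6 gaps side by side along y, open above and at the front (-x, towards the robot). Origin: centre of its underside, on the shelf. Gap centres at y = +130, +78, +26, -26, -78, -130 mm. No floor: the shelf runs through. On top of its front runs the rail, in 6 sections (x -36 to -22 mm, height 39 to 46 mm).
- mouth (a point): Point on the shelf at the middle of the rack's front, rack x = -35, y = 0 mm; axes as the rack's. The 7 upright dividers stand at y = 0, +-52, +-104, +-156 mm, x from -35 to 35 mm, 4 mm thick and 22 mm high, each with a 6 mm round rod, 40 mm high, at its front: a gap is 46 mm wide at the mouth, 48 mm inside.
- stop (a point): Point on the shelf at the middle of the front face of the rack's back stop, rack x = 35, y = 0 mm; axes as the rack's. The stop is a steel strip 16 mm high across all gaps. A pack fully home touches it: its centre is then at rack x = -8 mm and 16 mm of it stick out in front of the dividers.
- rail_1: Rail section over the gap at rack y = +130 mm (number 1 counted from the rack's +y end): rigid fixed aluminium bar, 14 mm (x) by 47 mm (y) by 6 mm, 5 mm of space to the next section. Origin: its centre, 43 mm above the shelf (top at 46 mm); axes as the rack's.
- rail_2: Rail section over the gap at rack y = +78 mm (number 2 counted from the rack's +y end): rigid fixed aluminium bar, 14 mm (x) by 47 mm (y) by 6 mm, 5 mm of space to the next section. Origin: its centre, 43 mm above the shelf (top at 46 mm); axes as the rack's.
- rail_3: Rail section over the gap at rack y = +26 mm (number 3 counted from the rack's +y end): rigid fixed aluminium bar, 14 mm (x) by 47 mm (y) by 6 mm, 5 mm of space to the next section. Origin: its centre, 43 mm above the shelf (top at 46 mm); axes as the rack's.
- rail_4: Rail section over the gap at rack y = -26 mm (number 4 counted from the rack's +y end): rigid fixed aluminium bar, 14 mm (x) by 47 mm (y) by 6 mm, 5 mm of space to the next section. Origin: its centre, 43 mm above the shelf (top at 46 mm); axes as the rack's.
- rail_5: Rail section over the gap at rack y = -78 mm (number 5 counted from the rack's +y end): rigid fixed aluminium bar, 14 mm (x) by 47 mm (y) by 6 mm, 5 mm of space to the next section. Origin: its centre, 43 mm above the shelf (top at 46 mm); axes as the rack's.
- rail_6: Rail section over the gap at rack y = -130 mm (number 6 counted from the rack's +y end): rigid fixed aluminium bar, 14 mm (x) by 47 mm (y) by 6 mm, 5 mm of space to the next section. Origin: its centre, 43 mm above the shelf (top at 46 mm); axes as the rack's.
- ridge_1: Low rounded brass ridge across the rail over the divider at rack y = +104 mm, between rail_1 and rail_2: a rigid fixed 12 mm round bar along x, 14 mm long, sunk so that it stands 1.5 mm proud of the rail's top over 8 mm of its length (top at 47.5 mm); a fingertip pressing lightly rides over it. Origin: the bar's middle, 41.5 mm above the shelf.
- ridge_2: Low rounded brass ridge across the rail over the divider at rack y = +52 mm, between rail_2 and rail_3: a rigid fixed 12 mm round bar along x, 14 mm long, sunk so that it stands 1.5 mm proud of the rail's top over 8 mm of its length (top at 47.5 mm); a fingertip pressing lightly rides over it. Origin: the bar's middle, 41.5 mm above the shelf.
- ridge_3: Low rounded brass ridge across the rail over the divider at rack y = +0 mm, between rail_3 and rail_4: a rigid fixed 12 mm round bar along x, 14 mm long, sunk so that it stands 1.5 mm proud of the rail's top over 8 mm of its length (top at 47.5 mm); a fingertip pressing lightly rides over it. Origin: the bar's middle, 41.5 mm above the shelf.
- ridge_4: Low rounded brass ridge across the rail over the divider at rack y = -52 mm, between rail_4 and rail_5: a rigid fixed 12 mm round bar along x, 14 mm long, sunk so that it stands 1.5 mm proud of the rail's top over 8 mm of its length (top at 47.5 mm); a fingertip pressing lightly rides over it. Origin: the bar's middle, 41.5 mm above the shelf.
- ridge_5: Low rounded brass ridge across the rail over the divider at rack y = -104 mm, between rail_5 and rail_6: a rigid fixed 12 mm round bar along x, 14 mm long, sunk so that it stands 1.5 mm proud of the rail's top over 8 mm of its length (top at 47.5 mm); a fingertip pressing lightly rides over it. Origin: the bar's middle, 41.5 mm above the shelf.
- yellow_post: Fixed steel post, 20 mm across, 52 mm high, with a yellow cap, at one end of the rack (rack x = -20 mm, y = +171 or -171 mm): counting starts at this end. Origin: centre of its underside.
- black_post: The same post with a black cap, at the other end of the rack. Origin: centre of its underside.
- pack: The loose pack to push: flat grey plastic battery pack, 86 mm (x) by 40 mm (y) by 12 mm, with an orange band across it, about 90 g, lying flat on the shelf in front of the rack, its x within 0.3 rad of the rack's. It slides when pushed. Origin: centre of its underside.
- stowed_pack: Grey battery pack with a white band, 86 x 40 x 12 mm, loose, already in the second gap from one end of the rack. Leave it. Origin: centre of its underside.
- stowed_module: Black module with a green band, 86 x 40 x 12 mm, loose, in the second gap from the other end. Leave it. Origin: centre of its underside.
- phone_frame: Silver aluminium phone frame, 148 x 72 x 8 mm, loose, lying flat to one side. Leave it. Origin: centre of its underside.
- spudger: Yellow plastic spudger, 142 mm long, 13 mm wide, 6 mm thick, loose. Leave it. Origin: underside, 55 mm from the handle end.
- tin: Round brass standoff tin with a dented lid, 64 mm across, 37 mm high, loose, behind the rack. Leave it. Origin: centre of its underside.
- driver: Screwdriver, 150 mm long, loose, behind the rack. Leave it. Origin: underside.
- jar: Small jar with a white lid, 44 mm across, 60 mm high, loose, to one side. Leave it. Origin: centre of its underside.

How it is judged:
By the outcome, as a careful person would: the job done as asked, in the order asked, and still so for the second after the job is handed in, with the robot touching nothing.
It also fails if it takes over 72 s, if anything falls off the work surface, if the arm or the gripper's body presses on something with over 40 N, if the wrist force passes 120 N, or if a joint passes its speed limit or range.

## Robot

A 7-joint arm with a two-finger parallel gripper is mounted at the origin on the work surface. World frame = base frame: x ahead of the robot, y to its left, z up, the work surface at z = 0. Lengths are in m, angles in rad, forces in N, time in s.
With the tool pointing down it reaches from about 0.4 to 0.85 m from the base axis. Payload 10.4 kg.
Tool frame: the origin (TCP) lies between the finger pads; the fingertips stand tcp_to_tips ahead of it and the grasp point (between the pads) lies 8 mm behind it (tcp_to_tips is the distance from the TCP to the fingertips, in m); z points along the fingers, y is the line along which they close (so a half turn about z gives the same grasp; the last joint's range is limited). The gripper opens to 85 mm and grips with 20 to 120 N. Pads are 22 mm wide; open, the fingers measure 114 mm over their backs; the gripper's body (76 mm by 85 mm) begins 54 mm behind the grasp point. The pads swing forward as they close: fully open they stand 13 mm farther back than shut.
Start: joints at [-1.306, 0.332, -0.065, 1.46, 0.022, 1.35, -0.088], TCP at [0.177, 0.599, 0.242] pointing down, gripper open.
Joint ranges: [-2.6, 2.6], [-0.5, 2.12], [-1.47, 1.34], [0.16, 2.42], [-1.27, 4.41], [0.06, 2.06], [-2.6, 2.6]. Speed limits (rad/s): [2.22, 2.22, 2.79, 2.79, 3.14, 3.14, 3.14].

## Interface

Orientations are given as a unit quaternion [x, y, z, w].
In Python, from workcell import * gives the robot as it stands.
- The arm moves only by the tool apply_moves, never from a script. Its argument "rows" is a list of rows, each an object of numbers: "x", "y", "z": the shift along the tool's x, y, z in mm; "ax", "ay", "az": the turn, a rotation vector about the tool's x, y, z in degrees; "gripper": the closure, from 0 (fully open) to 1 (shut). A call has 1 to 5 rows; each row shifts and turns the commanded pose from where the row before left it, along the tool's axes as they then stand; what a row does not reach is not made up. A row lasts 1/12 s, in which the tool goes at most 41.7 mm and 7.16 degrees, less where a joint would pass 70% of its speed; a pose out of reach is approached as far as the arm can. A call with a gripper value outside its range is refused whole. The fingers move at their own pace and stop on an object; "newtons" is the grip in N (left out, the last holds). Time passes only in rows, so rows that do not move let the fingers close. It gives the time, the measured TCP pose, the force, the opening and the grip force at its end, in the units of the state.
- get_obs(): the state, without advancing time (a new reading comes with each control period).
- camera(name): name is "side" or "top" or "wrist"; returns a dict with "color" (400x640x3 uint8, red, green, blue), "fov_y" (degrees; the focal length in pixels is half the picture's height over the tangent of half this angle, whatever the lens; pixels are square), "cx", "cy" (the principal point, pixels), "rvec" (rotation vector, rad) and "tvec" (3), from world to camera coordinates, as OpenCV has them. Camera axes: x right, y down, z forward; pixel columns grow to the right and rows downward; lengths in m; the calibration is good to about 2 mm. A picture is of the moment at which its call begins. There is no depth.
- hand_in(): hands the job in; it is judged then, once.
The state is a dict: "clock": time; "joint_pos": joint angles; "joint_velocities": joint speeds; "tau": joint torques, N m; "position": TCP position; "ee_rot": TCP orientation; "ft_force": force on the tool from outside, world axes, zero at the start; "torque": the same for the moment, N m; "grip_width": opening from 0.0 (shut) to 1.0 (fully open); "grasp_force": force on a finger pad.
Only numpy, scipy, OpenCV 4.12 (cv2) and the standard library are available. Lean on these libraries where they do the work, as an engineer would, in place of code of your own. Each camera call takes 0.05 s, during which the arm holds its last target. There are 200 camera calls.

## Working session

There is one attempt and no reset: what is moved stays moved. The work goes in short steps, Python scripts to look and compute and a tool call to move; the robot and the scene stay as the last step left them, time stands still between calls to the robot, and variables do not carry over. Pictures are saved under pics/ and viewed, at most 10 in all, crops included, and the job is handed in when it is done.

Besides the shell and the picture viewer there is one more tool, called after ">>>" as name([rows], argument=value, ...), one row to a line, values as JSON. apply_moves: Moves the arm, as the interface text tells. Its arguments: {"type":"object","properties":{"rows":{"type":"array","items":{"type":"object","properties":{"x":{"type":"number"},"y":{"type":"number"},"z":{"type":"number"},"ax":{"type":"number"},"ay":{"type":"number"},"az":{"type":"number"},"gripper":{"type":"number"}}}},"newtons":{"type":"number"}},"required":["rows"]}

```bash
mkdir -p pics; ls; python3 - <<'E'
from workcell import *
import cv2
import workcell
o=get_obs()
print({k:o[k] for k in('clock','position','ee_rot','ft_force','grip_width')}, [n for n in dir(workcell) if 'tip' in n.lower()])
try: print(tcp_to_tips)
except Exception as e: print(e)
for n in('top','side'):
    c=camera(n); cv2.imwrite(f'pics/{n}0.png',c['color'][:,:,::-1]); print(n,c['fov_y'],c['cx'],c['cy'],c['rvec'],c['tvec'])
E
```

```text
pics
{'clock': 0.0, 'position': array([0.17727597, 0.59895166, 0.2415025 ]), 'ee_rot': array([ 1.43368651e-01,  9.89669086e-01, -7.23113448e-04, -8.48345816e-05]), 'ft_force': array([-0.83581926,  0.10243347,  0.58750814]), 'grip_width': 1.0029319582992269} ['tcp_to_tips']
0.011
top 54.521414321455396 317.40478496340626 200.06727630614185 [ 2.14444749 -2.1555261   0.13438344] [0.05375694 0.65262322 1.22943173]
side 56.47895980245309 321.4426500564031 203.09450206582116 [ 2.3324258  -0.2325909   0.11685585] [-0.61731113  0.14134229  0.83791586]
```

View pics/top0.png

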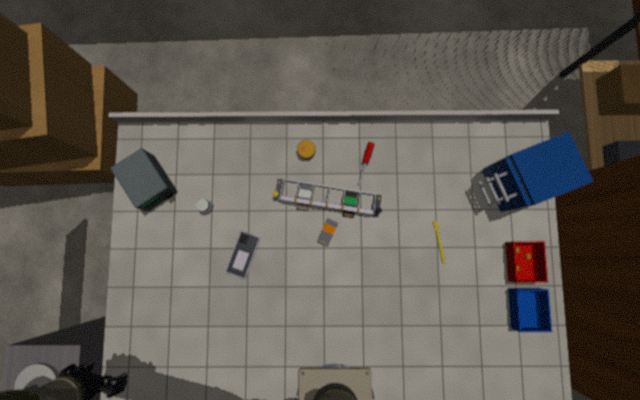

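View pics/side0.png

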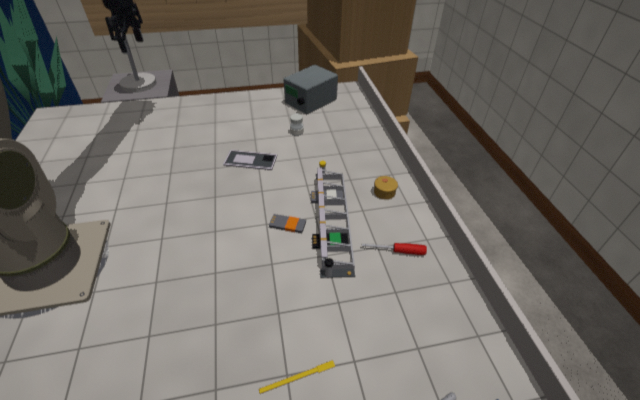

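The top picture has the rack from the yellow post at (277,194) to the black one at (378,205). The white-band pack is in gap 2 from the yellow end and the green-band module is near the black end. The loose pack with the orange band is at about (327,232). The side picture agrees: yellow cap (322,163), loose pack (288,223). I'll measure on enlarged crops.

```bash
python3 - <<'E'
import cv2
a=cv2.imread('pics/top0.png')[170:255,260:395]; b=cv2.imread('pics/side0.png')[150:285,255:365]
cv2.imwrite('pics/topc.png',cv2.resize(a,None,fx=5.9,fy=5.9,interpolation=cv2.INTER_CUBIC))
cv2.imwrite('pics/sidec.png',cv2.resize(b,None,fx=4.4,fy=4.4,interpolation=cv2.INTER_CUBIC))
E
```

```text
(no output)
```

View pics/topc.png

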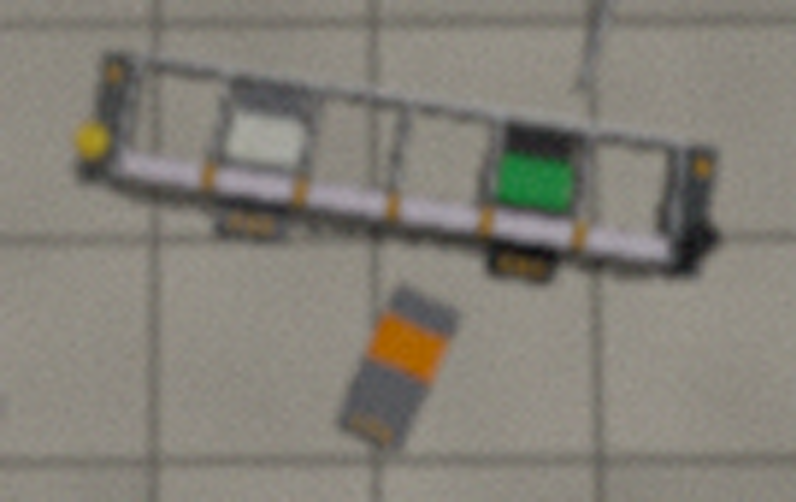

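View pics/sidec.png

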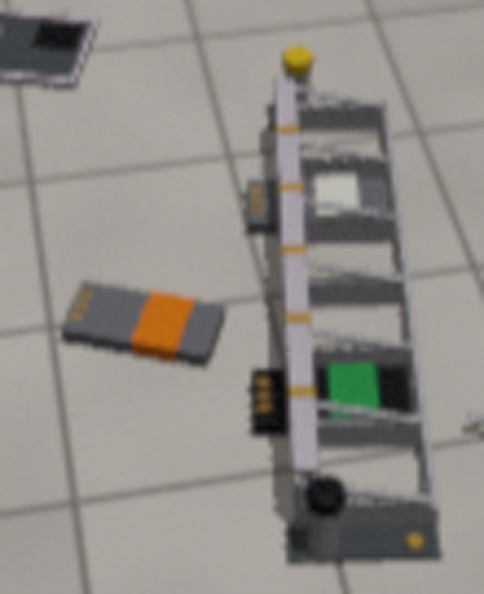

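Top crop: the ridges are at (208,178), (300,192), (393,206), (486,221) and (580,235), and the pack corners are at (403,283), (461,312), (395,450) and (338,425). The side crop shows the same ridges at (288,129) to (302,392). I'll fit the poses to both views.

```bash
cat > h.py <<'E'
import numpy as np, cv2
from scipy.optimize import least_squares
from scipy.spatial.transform import Rotation as R
CAL={'top':(54.521414321455396,317.40478496340626,200.06727630614185,[2.14444749,-2.1555261,.13438344],[.05375694,.65262322,1.22943173]),
'side':(56.47895980245309,321.4426500564031,203.09450206582116,[2.3324258,-.2325909,.11685585],[-.61731113,.14134229,.83791586])}
def proj(n,P):
    f,cx,cy,r,t=CAL[n]; f=200/np.tan(np.radians(f/2))
    return cv2.projectPoints(np.array(P,float),np.array(r),np.array(t),np.array([[f,0,cx],[0,f,cy],[0,0,1.]]),None)[0][:,0]
def place(q,L):
    c,s=np.cos(q[2]),np.sin(q[2]); L=np.array(L,float)
    return np.c_[q[0]+c*L[:,0]-s*L[:,1],q[1]+s*L[:,0]+c*L[:,1],L[:,2]]
def fit(L,obs,q0):
    r=least_squares(lambda q:np.concatenate([(proj(n,place(q,L))-o).ravel() for n,o in obs.items()]),q0)
    return r
up=lambda a,s,o:(np.array(a)+.5)/s-.5+np.array(o)
T=lambda a:up(a,5.9,(260,170)); S=lambda a:up(a,4.4,(255,150))
E
python3 - <<'E'
from h import *
LR=[[-.029,y,.047] for y in(.104,.052,0,-.052,-.104)]
LP=[[.043,.02,.012],[.043,-.02,.012],[-.043,-.02,.012],[-.043,.02,.012]]
oR={'top':T([(208,178),(300,192),(393,206),(486,221),(580,235)]),'side':S([(288,129),(290,187),(294,250),(298,318),(302,392)])}
oP={'top':T([(403,283),(461,312),(395,450),(338,425)]),'side':S([(225,308),(207,352),(65,325),(85,282)])}
for nm,L,o in(('rack',LR,oR),('pack',LP,oP)):
    for k in(['top'],['side'],['top','side']):
        r=fit(L,{n:o[n] for n in k},[.6,0,0]); print(nm,k,r.x.round(4),np.abs(r.fun).max().round(2))
        print(' ')
E
```

```text
rack ['top'] [ 0.6661  0.017  -0.1593] 0.09
 
rack ['side'] [ 0.6632  0.0181 -0.1658] 0.15
 
rack ['top', 'side'] [ 0.6642  0.0176 -0.1645] 0.72
 
pack ['top'] [ 0.5504  0.0183 -0.4454] 0.71
 
pack ['side'] [ 0.5485  0.0213 -0.4438] 0.88
 
pack ['top', 'side'] [ 0.5491  0.0198 -0.4442] 1.27
```

>>> apply_moves([
  {"az":-7.1,"gripper":1},
  {"x":-28,"y":-18,"gripper":1},
  {"x":-28,"y":-18,"gripper":1},
  {"x":-28,"y":-18,"gripper":1},
  {"x":-28,"y":-18,"gripper":1},
], newtons=30)

```text
invalid input at $.rows[0]: expected keys x, y, z, ax, ay, az, gripper
```

>>> apply_moves([
  {"x":-28,"y":-18,"gripper":1},
  {"x":-28,"y":-18,"gripper":1},
  {"x":-28,"y":-18,"gripper":1},
  {"x":-28,"y":-18,"gripper":1},
  {"x":-28,"y":-18,"gripper":1},
])

```text
invalid input at $.rows[0]: expected keys x, y, z, ax, ay, az, gripper
```

>>> apply_moves([
  {"x":-28,"y":-18,"gripper":1},
  {"x":-28,"y":-18,"gripper":1},
  {"x":-28,"y":-18,"gripper":1},
  {"x":-28,"y":-18,"gripper":1},
  {"x":-28,"y":-18,"gripper":1},
])

```text
invalid input at $.rows[0]: expected keys x, y, z, ax, ay, az, gripper
```

```bash
cat >> h.py <<'E'
RACK=np.array([.6645,.0175,-.163])
def rl(p,q=RACK):  # world -> rack mm
    c,s=np.cos(q[2]),np.sin(q[2]); d=np.array(p[:2])-q[:2]; return np.round(1e3*np.array([c*d[0]+s*d[1],-s*d[0]+c*d[1]]),1)
def go(tx,ty,tz=None):  # rack mm target -> tool-frame delta mm
    from workcell import get_obs
    o=get_obs(); p=o['position']; w=place(RACK,[[tx/1e3,ty/1e3,p[2] if tz is None else tz/1e3]])[0]
    M=R.from_quat(o['ee_rot']); y=M.as_matrix()[:,1]
    print('t',round(o['clock'],2),'rack',rl(p),'z',round(p[2]*1e3,1),'F',o['ft_force'].round(1),'tilt',M.as_matrix()[:,2].round(3),'yaw-rack',np.degrees(np.arctan2(y[1],y[0])-np.pi/2-RACK[2]).round(2),'grip',round(o['grip_width'],2))
    print('delta',(M.inv().apply(w-p)*1e3).round(1))
E
python3 -c "
from h import *; go(-29,130,90)"
```

```text
t 0.1 rack [-575.1  494.7] z 241.6 F [-0.1  0.3 -0.6] tilt [-0.    -0.001 -1.   ] yaw-rack -7.15 grip 1.0
delta [-587.2 -293.7  152. ]
```

All keys are required.

>>> apply_moves([
  {"x":0,"y":0,"z":0,"ax":0,"ay":0,"az":-7.1,"gripper":1},
  {"x":-28,"y":-18,"z":0,"ax":0,"ay":0,"az":0,"gripper":1},
  {"x":-28,"y":-18,"z":0,"ax":0,"ay":0,"az":0,"gripper":1},
  {"x":-28,"y":-18,"z":0,"ax":0,"ay":0,"az":0,"gripper":1},
  {"x":-28,"y":-18,"z":0,"ax":0,"ay":0,"az":0,"gripper":1},
], newtons=30)

```text
clock: 0.52
position: [0.277, 0.5087, 0.2419]
ee_rot: [0.082, 0.997, -0.0, -0.0]
ft_force: [1.1, -0.4, -0.1]
grip_width: 0.295
grasp_force: 0.0
```

>>> apply_moves([
  {"x":-28,"y":-18,"z":0,"ax":0,"ay":0,"az":0,"gripper":1},
  {"x":-28,"y":-18,"z":0,"ax":0,"ay":0,"az":0,"gripper":1},
  {"x":-28,"y":-18,"z":0,"ax":0,"ay":0,"az":0,"gripper":1},
  {"x":-28,"y":-18,"z":0,"ax":0,"ay":0,"az":0,"gripper":1},
  {"x":-28,"y":-18,"z":0,"ax":0,"ay":0,"az":0,"gripper":1},
])

```text
clock: 0.93
position: [0.4005, 0.3969, 0.2421]
ee_rot: [0.082, 0.997, -0.0, -0.0]
ft_force: [0.2, 1.3, -0.6]
grip_width: -0.003
grasp_force: 0.0
```

>>> apply_moves([
  {"x":-28,"y":-18,"z":0,"ax":0,"ay":0,"az":0,"gripper":1},
  {"x":-28,"y":-18,"z":0,"ax":0,"ay":0,"az":0,"gripper":1},
  {"x":-28,"y":-18,"z":0,"ax":0,"ay":0,"az":0,"gripper":1},
  {"x":-28,"y":-18,"z":0,"ax":0,"ay":0,"az":0,"gripper":1},
  {"x":-28,"y":-18,"z":0,"ax":0,"ay":0,"az":0,"gripper":1},
])

```text
clock: 1.35
position: [0.5239, 0.2854, 0.242]
ee_rot: [0.082, 0.997, -0.0, -0.0]
ft_force: [-0.3, 0.5, -0.5]
grip_width: 0.005
grasp_force: 0.0
```

```bash
python3 -c "
from h import *; go(-29,130,90)"
```

```text
t 1.35 rack [-182.2  241.5] z 242.0 F [-0.3  0.5 -0.5] tilt [-0. -0. -1.] yaw-rack -0.04 grip 0.0
delta [-153.4 -111.4  152. ]
```

>>> apply_moves([
  {"x":-31,"y":-22,"z":0,"ax":0,"ay":0,"az":0,"gripper":1},
  {"x":-31,"y":-22,"z":0,"ax":0,"ay":0,"az":0,"gripper":1},
  {"x":-31,"y":-22,"z":0,"ax":0,"ay":0,"az":0,"gripper":1},
  {"x":-31,"y":-22,"z":0,"ax":0,"ay":0,"az":0,"gripper":1},
  {"x":-30,"y":-23,"z":0,"ax":0,"ay":0,"az":0,"gripper":1},
])

```text
clock: 1.77
position: [0.6578, 0.1508, 0.2419]
ee_rot: [0.082, 0.997, -0.0, -0.0]
ft_force: [0.0, 0.5, 1.0]
grip_width: 0.004
grasp_force: 0.0
```

>>> apply_moves([
  {"x":0,"y":0,"z":38,"ax":0,"ay":0,"az":0,"gripper":1},
  {"x":0,"y":0,"z":38,"ax":0,"ay":0,"az":0,"gripper":1},
  {"x":0,"y":0,"z":38,"ax":0,"ay":0,"az":0,"gripper":1},
  {"x":0,"y":0,"z":38,"ax":0,"ay":0,"az":0,"gripper":1},
  {"x":0,"y":0,"z":10,"ax":0,"ay":0,"az":0,"gripper":1},
])

```text
clock: 2.18
position: [0.653, 0.1513, 0.0733]
ee_rot: [0.082, 0.997, -0.002, -0.005]
ft_force: [-0.7, 0.3, -0.3]
grip_width: 0.004
grasp_force: 0.0
```

```bash
python3 - <<'E'
from h import *; go(-29,130,62)
from workcell import camera
ims=[]
for n,(u,v) in(('top',(290,195)),('side',(325,165))):
    c=camera(n)['color'][:,:,::-1][v-40:v+40,u-40:u+40]; ims.append(cv2.resize(c,(400,400),interpolation=cv2.INTER_CUBIC))
cv2.imwrite('pics/a1.png',np.hstack(ims))
E
```

```text
t 2.18 rack [-33.  130.2] z 73.3 F [-0.7  0.3 -0.3] tilt [-0.009 -0.003 -1.   ] yaw-rack -0.04 grip 0.0
delta [-4.1 -0.1 11.3]
```

View pics/a1.png

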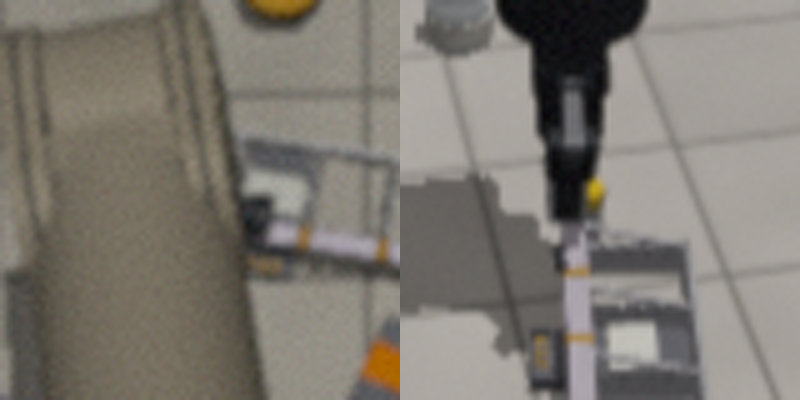

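The side half shows the closed tips over the rail at (570,215), between the yellow post and ridge 1 (577,272). They are aligned, so I'll descend gently.

>>> apply_moves([
  {"x":0,"y":0,"z":0,"ax":0,"ay":0,"az":0,"gripper":1},
  {"x":0,"y":0,"z":4,"ax":0,"ay":0,"az":0,"gripper":1},
  {"x":0,"y":0,"z":4,"ax":0,"ay":0,"az":0,"gripper":1},
  {"x":0,"y":0,"z":3,"ax":0,"ay":0,"az":0,"gripper":1},
  {"x":0,"y":0,"z":0,"ax":0,"ay":0,"az":0,"gripper":1},
])

```text
clock: 2.7
position: [0.6569, 0.1522, 0.0695]
ee_rot: [0.082, 0.997, 0.0, 0.0]
ft_force: [0.7, 0.3, -0.7]
grip_width: -0.003
grasp_force: 0.0
```

```bash
python3 -c "
from h import *; go(-29,130,57)"
```

```text
t 2.7 rack [-29.4 131.7] z 69.5 F [ 0.7  0.3 -0.7] tilt [ 0.  0. -1.] yaw-rack -0.04 grip -0.0
delta [-0.4 -1.7 12.5]
```

>>> apply_moves([
  {"x":0,"y":-1.5,"z":4,"ax":0,"ay":0,"az":0,"gripper":1},
  {"x":0,"y":0,"z":4,"ax":0,"ay":0,"az":0,"gripper":1},
  {"x":0,"y":0,"z":2,"ax":0,"ay":0,"az":0,"gripper":1},
  {"x":0,"y":0,"z":1,"ax":0,"ay":0,"az":0,"gripper":1},
  {"x":0,"y":0,"z":0,"ax":0,"ay":0,"az":0,"gripper":1},
])

```text
clock: 3.12
position: [0.6564, 0.1506, 0.0579]
ee_rot: [0.082, 0.997, -0.0, -0.0]
ft_force: [0.9, -0.1, -0.5]
grip_width: -0.003
grasp_force: 0.0
```

>>> apply_moves([
  {"x":0,"y":0,"z":1,"ax":0,"ay":0,"az":0,"gripper":1},
  {"x":0,"y":0,"z":0,"ax":0,"ay":0,"az":0,"gripper":1},
  {"x":0,"y":0,"z":0,"ax":0,"ay":0,"az":0,"gripper":1},
])

```text
clock: 3.37
position: [0.6567, 0.1507, 0.0574]
ee_rot: [0.082, 0.997, 0.0, 0.0]
ft_force: [0.8, 0.2, 0.3]
grip_width: -0.005
grasp_force: 0.0
```

>>> apply_moves([
  {"x":0,"y":0,"z":1,"ax":0,"ay":0,"az":0,"gripper":1},
  {"x":0,"y":0,"z":0,"ax":0,"ay":0,"az":0,"gripper":1},
  {"x":0,"y":0,"z":0,"ax":0,"ay":0,"az":0,"gripper":1},
])

```text
clock: 3.62
position: [0.6567, 0.1507, 0.0572]
ee_rot: [0.082, 0.997, 0.0, 0.0]
ft_force: [-3.3, -0.5, 6.3]
grip_width: -0.002
grasp_force: 3.4
```

>>> apply_moves([
  {"x":0,"y":0,"z":0.5,"ax":0,"ay":0,"az":0,"gripper":1},
  {"x":0,"y":0,"z":0,"ax":0,"ay":0,"az":0,"gripper":1},
  {"x":0,"y":0,"z":0,"ax":0,"ay":0,"az":0,"gripper":1},
])

```text
clock: 3.87
position: [0.6568, 0.1507, 0.0572]
ee_rot: [0.082, 0.997, 0.0, 0.0]
ft_force: [-4.9, -2.4, 10.2]
grip_width: -0.005
grasp_force: 5.4
```

Contact at TCP z = 57.2 mm, about 8 N/mm of compliance. Now I'll slide along the rail.

>>> apply_moves([
  {"x":0,"y":-2,"z":0,"ax":0,"ay":0,"az":0,"gripper":1},
  {"x":0,"y":-2,"z":0,"ax":0,"ay":0,"az":0,"gripper":1},
  {"x":0,"y":-2,"z":0,"ax":0,"ay":0,"az":0,"gripper":1},
  {"x":0,"y":-2,"z":0,"ax":0,"ay":0,"az":0,"gripper":1},
  {"x":0,"y":-2,"z":0,"ax":0,"ay":0,"az":0,"gripper":1},
])

```text
clock: 4.28
position: [0.656, 0.1425, 0.0572]
ee_rot: [0.081, 0.997, 0.001, 0.001]
ft_force: [-0.4, 3.3, 6.0]
grip_width: 0.001
grasp_force: 2.9
```

>>> apply_moves([
  {"x":0,"y":-2,"z":0,"ax":0,"ay":0,"az":0,"gripper":1},
  {"x":0,"y":-2,"z":0,"ax":0,"ay":0,"az":0,"gripper":1},
  {"x":0,"y":-2,"z":0,"ax":0,"ay":0,"az":0,"gripper":1},
  {"x":0,"y":-2,"z":0,"ax":0,"ay":0,"az":0,"gripper":1},
  {"x":0,"y":-2,"z":0,"ax":0,"ay":0,"az":0,"gripper":1},
])

```text
clock: 4.7
position: [0.6546, 0.1343, 0.0574]
ee_rot: [0.081, 0.997, 0.002, 0.002]
ft_force: [2.3, 10.7, 6.3]
grip_width: -0.003
grasp_force: 5.2
```

```bash
python3 -c "
from h import *; go(-29,26)"
```

```text
t 4.7 rack [-28.8 113.7] z 57.4 F [ 2.3 10.7  6.3] tilt [ 0.004  0.005 -1.   ] yaw-rack 0.07 grip -0.0
delta [  0.3 -87.7  -0.5]
```

>>> apply_moves([
  {"x":0,"y":-2,"z":0,"ax":0,"ay":0,"az":0,"gripper":1},
  {"x":0,"y":-2,"z":0,"ax":0,"ay":0,"az":0,"gripper":1},
  {"x":0,"y":-2,"z":0,"ax":0,"ay":0,"az":0,"gripper":1},
])

```text
clock: 4.95
position: [0.6542, 0.1289, 0.0584]
ee_rot: [0.08, 0.997, 0.003, 0.002]
ft_force: [0.3, 6.9, 11.6]
grip_width: -0.0
grasp_force: 5.4
```

>>> apply_moves([
  {"x":0,"y":-2,"z":0,"ax":0,"ay":0,"az":0,"gripper":1},
  {"x":0,"y":-2,"z":0,"ax":0,"ay":0,"az":0,"gripper":1},
  {"x":0,"y":-2,"z":0,"ax":0,"ay":0,"az":0,"gripper":1},
])

```text
clock: 5.2
position: [0.6534, 0.1219, 0.0585]
ee_rot: [0.081, 0.997, 0.002, 0.002]
ft_force: [1.9, 1.8, 10.9]
grip_width: -0.002
grasp_force: 5.2
```

```bash
python3 -c "
from h import *; go(-29,26)"
```

```text
t 5.2 rack [-27.9 101.2] z 58.5 F [ 1.9  1.8 10.9] tilt [ 0.005  0.004 -1.   ] yaw-rack 0.06 grip -0.0
delta [  1.2 -75.2  -0.4]
```

>>> apply_moves([
  {"x":0.5,"y":-2,"z":0,"ax":0,"ay":0,"az":0,"gripper":1},
  {"x":0.5,"y":-2,"z":0,"ax":0,"ay":0,"az":0,"gripper":1},
  {"x":0,"y":-2,"z":0,"ax":0,"ay":0,"az":0,"gripper":1},
  {"x":0,"y":-2,"z":0,"ax":0,"ay":0,"az":0,"gripper":1},
  {"x":0,"y":-2,"z":0,"ax":0,"ay":0,"az":0,"gripper":1},
])

```text
clock: 5.62
position: [0.6498, 0.1111, 0.0572]
ee_rot: [0.081, 0.997, 0.001, 0.001]
ft_force: [1.5, 5.1, 7.7]
grip_width: 0.0
grasp_force: 3.5
```

>>> apply_moves([
  {"x":0,"y":-2,"z":0,"ax":0,"ay":0,"az":0,"gripper":1},
  {"x":0,"y":-2,"z":0,"ax":0,"ay":0,"az":0,"gripper":1},
  {"x":0,"y":-2,"z":0,"ax":0,"ay":0,"az":0,"gripper":1},
  {"x":0,"y":-2,"z":0,"ax":0,"ay":0,"az":0,"gripper":1},
  {"x":0,"y":-2,"z":0,"ax":0,"ay":0,"az":0,"gripper":1},
])

```text
clock: 6.03
position: [0.6483, 0.1013, 0.0572]
ee_rot: [0.081, 0.997, 0.001, 0.001]
ft_force: [0.8, 4.6, 7.6]
grip_width: -0.002
grasp_force: 3.5
```

>>> apply_moves([
  {"x":0,"y":-2,"z":0,"ax":0,"ay":0,"az":0,"gripper":1},
  {"x":0,"y":-2,"z":0,"ax":0,"ay":0,"az":0,"gripper":1},
  {"x":0,"y":-2,"z":0,"ax":0,"ay":0,"az":0,"gripper":1},
  {"x":0,"y":-2,"z":0,"ax":0,"ay":0,"az":0,"gripper":1},
  {"x":0,"y":-2,"z":0,"ax":0,"ay":0,"az":0,"gripper":1},
])

```text
clock: 6.45
position: [0.6466, 0.0914, 0.0572]
ee_rot: [0.081, 0.997, 0.001, 0.001]
ft_force: [1.5, 3.7, 6.9]
grip_width: -0.0
grasp_force: 3.6
```

```bash
python3 -c "
from h import *; go(-29,26)"
```

```text
t 6.45 rack [-29.6  70.1] z 57.2 F [1.5 3.7 6.9] tilt [ 0.003  0.003 -1.   ] yaw-rack 0.02 grip -0.0
delta [ -0.6 -44.1  -0.1]
```

>>> apply_moves([
  {"x":0,"y":-2,"z":0,"ax":0,"ay":0,"az":0,"gripper":1},
  {"x":0,"y":-2,"z":0,"ax":0,"ay":0,"az":0,"gripper":1},
  {"x":0,"y":-2,"z":0,"ax":0,"ay":0,"az":0,"gripper":1},
  {"x":0,"y":-2,"z":0,"ax":0,"ay":0,"az":0,"gripper":1},
  {"x":0,"y":-2,"z":0,"ax":0,"ay":0,"az":0,"gripper":1},
])

```text
clock: 6.87
position: [0.6452, 0.0832, 0.0573]
ee_rot: [0.081, 0.997, 0.002, 0.002]
ft_force: [2.7, 11.2, 7.7]
grip_width: 0.001
grasp_force: 5.8
```

>>> apply_moves([
  {"x":0,"y":-2,"z":0,"ax":0,"ay":0,"az":0,"gripper":1},
  {"x":0,"y":-2,"z":0,"ax":0,"ay":0,"az":0,"gripper":1},
  {"x":0,"y":-2,"z":0,"ax":0,"ay":0,"az":0,"gripper":1},
  {"x":0,"y":-2,"z":0,"ax":0,"ay":0,"az":0,"gripper":1},
  {"x":0,"y":-2,"z":0,"ax":0,"ay":0,"az":0,"gripper":1},
])

```text
clock: 7.28
position: [0.6445, 0.0734, 0.0585]
ee_rot: [0.081, 0.997, 0.002, 0.003]
ft_force: [0.8, 4.5, 13.3]
grip_width: -0.002
grasp_force: 6.4
```

>>> apply_moves([
  {"x":0,"y":-2,"z":0,"ax":0,"ay":0,"az":0,"gripper":1},
  {"x":0,"y":-2,"z":0,"ax":0,"ay":0,"az":0,"gripper":1},
  {"x":0,"y":-2,"z":0,"ax":0,"ay":0,"az":0,"gripper":1},
  {"x":0,"y":-2,"z":0,"ax":0,"ay":0,"az":0,"gripper":1},
  {"x":0,"y":-2,"z":0,"ax":0,"ay":0,"az":0,"gripper":1},
])

```text
clock: 7.7
position: [0.6418, 0.0617, 0.0572]
ee_rot: [0.081, 0.997, 0.001, 0.001]
ft_force: [-0.1, 4.4, 8.2]
grip_width: -0.001
grasp_force: 4.1
```

```bash
python3 -c "
from h import *; go(-29,26)"
```

```text
t 7.7 rack [-29.6  39.9] z 57.2 F [-0.1  4.4  8.2] tilt [ 0.003  0.002 -1.   ] yaw-rack 0.01 grip -0.0
delta [ -0.6 -13.9  -0. ]
```

>>> apply_moves([
  {"x":0,"y":-2,"z":0,"ax":0,"ay":0,"az":0,"gripper":1},
  {"x":0,"y":-2,"z":0,"ax":0,"ay":0,"az":0,"gripper":1},
  {"x":0,"y":-2,"z":0,"ax":0,"ay":0,"az":0,"gripper":1},
  {"x":0,"y":-2,"z":0,"ax":0,"ay":0,"az":0,"gripper":1},
  {"x":0,"y":-2,"z":0,"ax":0,"ay":0,"az":0,"gripper":1},
])

```text
clock: 8.12
position: [0.6402, 0.0521, 0.0572]
ee_rot: [0.081, 0.997, 0.001, 0.001]
ft_force: [0.9, 5.5, 7.0]
grip_width: -0.003
grasp_force: 4.2
```

>>> apply_moves([
  {"x":0,"y":0,"z":0,"ax":0,"ay":0,"az":0,"gripper":1},
  {"x":0,"y":0,"z":-5,"ax":0,"ay":0,"az":0,"gripper":1},
  {"x":0,"y":0,"z":-10,"ax":0,"ay":0,"az":0,"gripper":1},
  {"x":0,"y":0,"z":-20,"ax":0,"ay":0,"az":0,"gripper":1},
  {"x":0,"y":0,"z":0,"ax":0,"ay":0,"az":0,"gripper":1},
])

```text
clock: 8.53
position: [0.6406, 0.0497, 0.0947]
ee_rot: [0.082, 0.997, 0.0, 0.002]
ft_force: [0.4, -0.5, 1.3]
grip_width: -0.003
grasp_force: 0.0
```

```bash
python3 -c "
from h import *; go(-111,-68)"
```

```text
t 8.53 rack [-28.8  27.9] z 94.7 F [ 0.4 -0.5  1.3] tilt [ 0.004  0.    -1.   ] yaw-rack -0.09 grip -0.0
delta [ 82.1 -96.   -0.4]
```

>>> apply_moves([
  {"x":16,"y":-19,"z":0,"ax":0,"ay":0,"az":0,"gripper":1},
  {"x":17,"y":-19,"z":0,"ax":0,"ay":0,"az":0,"gripper":1},
  {"x":17,"y":-19,"z":0,"ax":0,"ay":0,"az":0,"gripper":1},
  {"x":16,"y":-19,"z":0,"ax":0,"ay":0,"az":0,"gripper":1},
  {"x":16,"y":-20,"z":0,"ax":0,"ay":0,"az":0,"gripper":1},
])

```text
clock: 8.95
position: [0.5412, -0.0321, 0.0909]
ee_rot: [0.082, 0.997, -0.0, -0.0]
ft_force: [0.5, -0.7, 0.2]
grip_width: 0.0
grasp_force: 0.0
```

>>> apply_moves([
  {"x":0,"y":0,"z":20,"ax":0,"ay":0,"az":0,"gripper":1},
  {"x":0,"y":0,"z":20,"ax":0,"ay":0,"az":0,"gripper":1},
  {"x":0,"y":0,"z":20,"ax":0,"ay":0,"az":0,"gripper":1},
  {"x":0,"y":0,"z":8,"ax":0,"ay":0,"az":0,"gripper":1},
  {"x":0,"y":0,"z":0,"ax":0,"ay":0,"az":0,"gripper":1},
])

```text
clock: 9.37
position: [0.541, -0.0314, 0.0212]
ee_rot: [0.082, 0.997, -0.0, -0.002]
ft_force: [-0.8, -0.1, 0.6]
grip_width: 0.002
grasp_force: 0.0
```

```bash
python3 - <<'E'
from h import *; go(-111,-68,15)
from workcell import camera
ims=[]
for n,(u,v) in(('top',(330,220)),('side',(300,225))):
    c=camera(n)['color'][:,:,::-1][v-40:v+40,u-40:u+40]; ims.append(cv2.resize(c,(400,400),interpolation=cv2.INTER_CUBIC))
cv2.imwrite('pics/a2.png',np.hstack(ims))
E
```

```text
t 9.37 rack [-114.   -68.3] z 21.2 F [-0.8 -0.1  0.6] tilt [-0.004 -0.    -1.   ] yaw-rack -0.06 grip 0.0
delta [-3.   0.3  6.2]
```

View pics/a2.png

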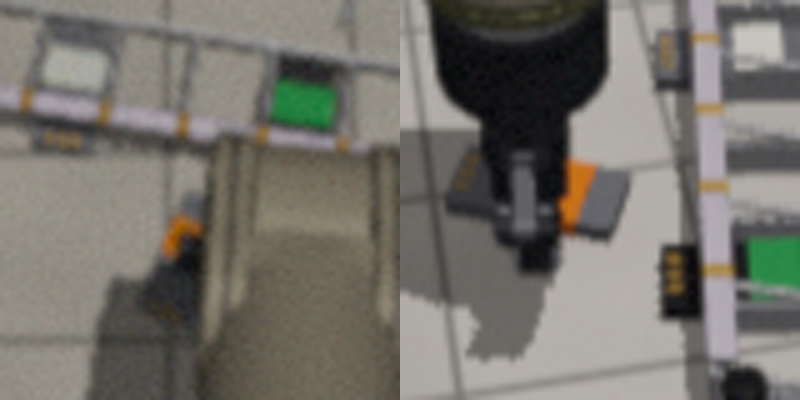

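The tip is down on the black-post side of the pack, level with its middle: (540,265) in the side half, with the pack from (450,185) to (625,200). Now I'll push it sideways in small steps.

>>> apply_moves([
  {"x":-2,"y":0,"z":4,"ax":0,"ay":0,"az":0,"gripper":1},
  {"x":0,"y":3,"z":3,"ax":0,"ay":0,"az":0,"gripper":1},
  {"x":0,"y":3,"z":0,"ax":0,"ay":0,"az":0,"gripper":1},
  {"x":0,"y":3,"z":0,"ax":0,"ay":0,"az":0,"gripper":1},
  {"x":0,"y":3,"z":0,"ax":0,"ay":0,"az":0,"gripper":1},
])

```text
clock: 9.88
position: [0.5466, -0.0191, 0.016]
ee_rot: [0.082, 0.997, 0.0, 0.0]
ft_force: [0.2, 0.4, 1.0]
grip_width: 0.002
grasp_force: 0.0
```

>>> apply_moves([
  {"x":0,"y":3,"z":0,"ax":0,"ay":0,"az":0,"gripper":1},
  {"x":0,"y":3,"z":0,"ax":0,"ay":0,"az":0,"gripper":1},
  {"x":0,"y":3,"z":0,"ax":0,"ay":0,"az":0,"gripper":1},
  {"x":0,"y":3,"z":0,"ax":0,"ay":0,"az":0,"gripper":1},
  {"x":0,"y":3,"z":0,"ax":0,"ay":0,"az":0,"gripper":1},
])

```text
clock: 10.3
position: [0.5489, -0.0046, 0.0158]
ee_rot: [0.082, 0.997, 0.0, 0.0]
ft_force: [-0.4, -0.6, 0.7]
grip_width: 0.004
grasp_force: 0.3
```

>>> apply_moves([
  {"x":0,"y":3,"z":0,"ax":0,"ay":0,"az":0,"gripper":1},
  {"x":0,"y":3,"z":0,"ax":0,"ay":0,"az":0,"gripper":1},
  {"x":0,"y":3,"z":0,"ax":0,"ay":0,"az":0,"gripper":1},
  {"x":0,"y":3,"z":0,"ax":0,"ay":0,"az":0,"gripper":1},
  {"x":0,"y":3,"z":0,"ax":0,"ay":0,"az":0,"gripper":1},
])

```text
clock: 10.72
position: [0.5513, 0.0102, 0.0158]
ee_rot: [0.082, 0.997, 0.0, 0.0]
ft_force: [0.3, -0.6, -0.1]
grip_width: 0.003
grasp_force: 0.3
```

```bash
python3 - <<'E'
from h import *; go(-111,0,15)
from workcell import camera
ims=[]
for n,(u,v) in(('top',(325,220)),('side',(300,215))):
    c=camera(n)['color'][:,:,::-1][v-40:v+40,u-40:u+40]; ims.append(cv2.resize(c,(400,400),interpolation=cv2.INTER_CUBIC))
cv2.imwrite('pics/a3.png',np.hstack(ims))
E
```

```text
t 10.72 rack [-110.5  -25.6] z 15.8 F [ 0.3 -0.6 -0.1] tilt [ 0.  0. -1.] yaw-rack -0.05 grip 0.0
delta [ 0.5 25.5  0.8]
```

View pics/a3.png

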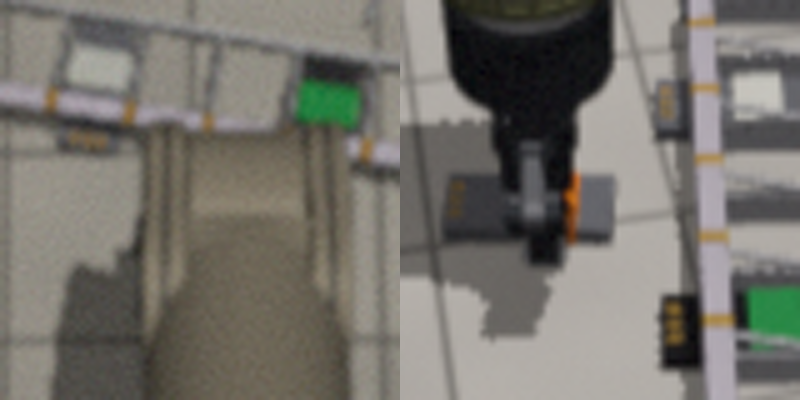

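The pack has turned nearly parallel to the rack, and in the side half it spans (447,175) to (615,240). I'll fit its pose.

```bash
python3 - <<'E'
from h import *
o={'side':up([(215,177),(212,234),(44,232),(48,176)],5,(260,175))}
LP=[[.043,.02,.012],[.043,-.02,.012],[-.043,-.02,.012],[-.043,.02,.012]]
r=fit(LP,o,[.55,.03,-.2]); print(r.x, rl(r.x),np.degrees(r.x[2]+.163),r.fun.round(2))
E
```

```text
[ 0.54632331  0.04285913 -0.19799268] [-120.7    5.8] -2.0049326321643823 [ 0.17 -0.06  0.3  -0.1  -0.58  0.14  0.12 -0.03]
```

>>> apply_moves([
  {"x":0,"y":-4,"z":0,"ax":0,"ay":0,"az":0,"gripper":1},
  {"x":5,"y":0,"z":0,"ax":0,"ay":0,"az":0,"gripper":1},
  {"x":3,"y":0,"z":0,"ax":0,"ay":0,"az":0,"gripper":1},
  {"x":0,"y":3,"z":0,"ax":0,"ay":0,"az":0,"gripper":1},
  {"x":0,"y":3,"z":0,"ax":0,"ay":0,"az":0,"gripper":1},
])

```text
clock: 11.23
position: [0.5434, 0.0133, 0.0158]
ee_rot: [0.082, 0.997, 0.0, -0.0]
ft_force: [0.5, -0.3, -0.0]
grip_width: 0.002
grasp_force: 0.1
```

>>> apply_moves([
  {"x":0,"y":3,"z":0,"ax":0,"ay":0,"az":0,"gripper":1},
  {"x":0,"y":3,"z":0,"ax":0,"ay":0,"az":0,"gripper":1},
  {"x":0,"y":3,"z":0,"ax":0,"ay":0,"az":0,"gripper":1},
  {"x":0,"y":3,"z":0,"ax":0,"ay":0,"az":0,"gripper":1},
  {"x":0,"y":3,"z":0,"ax":0,"ay":0,"az":0,"gripper":1},
])

```text
clock: 11.65
position: [0.5462, 0.0284, 0.0158]
ee_rot: [0.082, 0.997, 0.0, 0.0]
ft_force: [-0.6, -0.4, -0.5]
grip_width: 0.003
grasp_force: 0.3
```

>>> apply_moves([
  {"x":0,"y":2,"z":0,"ax":0,"ay":0,"az":0,"gripper":1},
  {"x":0,"y":1,"z":0,"ax":0,"ay":0,"az":0,"gripper":1},
  {"x":0,"y":0,"z":0,"ax":0,"ay":0,"az":0,"gripper":1},
  {"x":0,"y":0,"z":0,"ax":0,"ay":0,"az":0,"gripper":1},
])

```text
clock: 11.98
position: [0.5466, 0.031, 0.0158]
ee_rot: [0.082, 0.997, 0.0, -0.0]
ft_force: [1.3, -0.4, 0.2]
grip_width: 0.001
grasp_force: 0.0
```

```bash
python3 - <<'E'
from h import *; go(-190,26,15)
from workcell import camera
ims=[]
for n,(u,v) in(('side',(305,215)),):
    c=camera(n)['color'][:,:,::-1][v-37:v+38,u-50:u+50]; ims.append(cv2.resize(c,(800,600),interpolation=cv2.INTER_CUBIC))
cv2.imwrite('pics/a4.png',np.hstack(ims))
E
```

```text
t 11.98 rack [-118.5   -5.8] z 15.8 F [ 1.3 -0.4  0.2] tilt [-0.  0. -1.] yaw-rack -0.05 grip 0.0
delta [71.5 31.7  0.8]
```

View pics/a4.png

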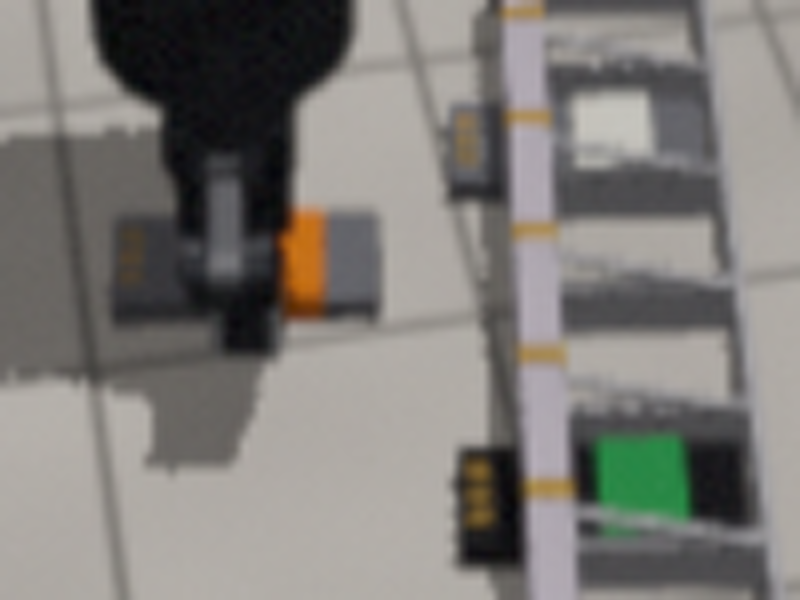

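The side view (8x) shows the pack's top corners at about (377,210), (381,303), (112,308) and (117,212). It sits ahead of gap 3, which lies between the ridges at (535,230) and (541,354).

```bash
python3 - <<'E'
from h import *
o={'side':up([(377,210),(381,303),(112,308),(117,212)],8,(255,178))}
LP=[[.043,.02,.012],[.043,-.02,.012],[-.043,-.02,.012],[-.043,.02,.012]]
r=fit(LP,o,[.55,.03,-.2]); q=r.x; print(q, rl(q),np.degrees(q[2]+.163),r.fun.round(2)*8)
q2=fit(LP,{'side':up([(497,105),(500,187),(449,187),(451,105)],8,(255,178))},[.6,.1,-.16]) # stowed tail region, only crude
for L in([-.051,.098,.012],[-.051,.058,.012]): print(((proj('side',place(RACK,[L]))-[255,178]+.5)*8-.5).round())
E
```

```text
[ 0.54874966  0.0631057  -0.16323781] [-121.6   26.2] -0.013625455053687634 [ 3.52  1.68  0.08 -3.44 -2.96 -2.88 -0.48  4.72]
[[461. 104.]]
[[464. 185.]]
```

>>> apply_moves([
  {"x":0,"y":-6,"z":0,"ax":0,"ay":0,"az":0,"gripper":1},
  {"x":0,"y":-6,"z":0,"ax":0,"ay":0,"az":0,"gripper":1},
  {"x":18,"y":0,"z":0,"ax":0,"ay":0,"az":0,"gripper":1},
  {"x":18,"y":0,"z":0,"ax":0,"ay":0,"az":0,"gripper":1},
  {"x":18,"y":0,"z":0,"ax":0,"ay":0,"az":0,"gripper":1},
])

```text
clock: 12.45
position: [0.4906, 0.0269, 0.0157]
ee_rot: [0.083, 0.997, -0.0, -0.0]
ft_force: [-0.2, -0.1, 0.3]
grip_width: 0.0
grasp_force: 0.0
```

>>> apply_moves([
  {"x":18,"y":0,"z":0,"ax":0,"ay":0,"az":0,"gripper":1},
  {"x":0,"y":15,"z":0,"ax":0,"ay":0,"az":0,"gripper":1},
  {"x":0,"y":15,"z":0,"ax":0,"ay":0,"az":0,"gripper":1},
  {"x":0,"y":14,"z":0,"ax":0,"ay":0,"az":0,"gripper":1},
  {"x":0,"y":0,"z":0,"ax":0,"ay":0,"az":0,"gripper":1},
])

```text
clock: 12.87
position: [0.4812, 0.0764, 0.016]
ee_rot: [0.081, 0.997, 0.001, 0.0]
ft_force: [-0.6, 1.1, -0.4]
grip_width: -0.003
grasp_force: 0.0
```

```bash
python3 -c "
from h import *; go(-172,26,15)"
```

```text
t 12.87 rack [-190.5   28.3] z 16.0 F [-0.6  1.1 -0.4] tilt [ 0.001  0.001 -1.   ] yaw-rack 0.08 grip -0.0
delta [-18.5  -2.4   1. ]
```

>>> apply_moves([
  {"x":-5,"y":0,"z":0,"ax":0,"ay":0,"az":0,"gripper":1},
  {"x":-4,"y":0,"z":0,"ax":0,"ay":0,"az":0,"gripper":1},
  {"x":-4,"y":0,"z":0,"ax":0,"ay":0,"az":0,"gripper":1},
  {"x":-3,"y":0,"z":0,"ax":0,"ay":0,"az":0,"gripper":1},
  {"x":-3,"y":0,"z":0,"ax":0,"ay":0,"az":0,"gripper":1},
])

```text
clock: 13.28
position: [0.4999, 0.0704, 0.0157]
ee_rot: [0.082, 0.997, -0.0, -0.0]
ft_force: [-0.5, 0.3, 0.0]
grip_width: -0.001
grasp_force: 0.3
```

>>> apply_moves([
  {"x":-3,"y":0,"z":0,"ax":0,"ay":0,"az":0,"gripper":1},
  {"x":-3,"y":0,"z":0,"ax":0,"ay":0,"az":0,"gripper":1},
  {"x":-3,"y":0,"z":0,"ax":0,"ay":0,"az":0,"gripper":1},
  {"x":-3,"y":0,"z":0,"ax":0,"ay":0,"az":0,"gripper":1},
  {"x":-3,"y":0,"z":0,"ax":0,"ay":0,"az":0,"gripper":1},
])

```text
clock: 13.7
position: [0.5146, 0.0687, 0.0157]
ee_rot: [0.082, 0.997, 0.0, -0.0]
ft_force: [0.1, 0.2, -0.6]
grip_width: 0.003
grasp_force: 0.2
```

>>> apply_moves([
  {"x":-4,"y":0,"z":0,"ax":0,"ay":0,"az":0,"gripper":1},
  {"x":-4,"y":0,"z":0,"ax":0,"ay":0,"az":0,"gripper":1},
  {"x":-3,"y":0,"z":0,"ax":0,"ay":0,"az":0,"gripper":1},
  {"x":-3,"y":0,"z":0,"ax":0,"ay":0,"az":0,"gripper":1},
  {"x":0,"y":0,"z":0,"ax":0,"ay":0,"az":0,"gripper":1},
])

```text
clock: 14.12
position: [0.5288, 0.0663, 0.0159]
ee_rot: [0.082, 0.997, 0.0, 0.0]
ft_force: [0.5, 0.8, -0.4]
grip_width: -0.001
grasp_force: 0.0
```

```bash
python3 - <<'E'
from h import *; go(-62,26,15)
from workcell import camera
ims=[]
for n,(u,v) in(('side',(305,210)),):
    c=camera(n)['color'][:,:,::-1][v-37:v+38,u-50:u+50]; ims.append(cv2.resize(c,(800,600),interpolation=cv2.INTER_CUBIC))
cv2.imwrite('pics/a5.png',np.hstack(ims))
E
```

```text
t 14.12 rack [-141.8   26.2] z 15.9 F [ 0.5  0.8 -0.4] tilt [ 0.001  0.    -1.   ] yaw-rack -0.06 grip -0.0
delta [-79.8  -0.1   0.9]
```

View pics/a5.png

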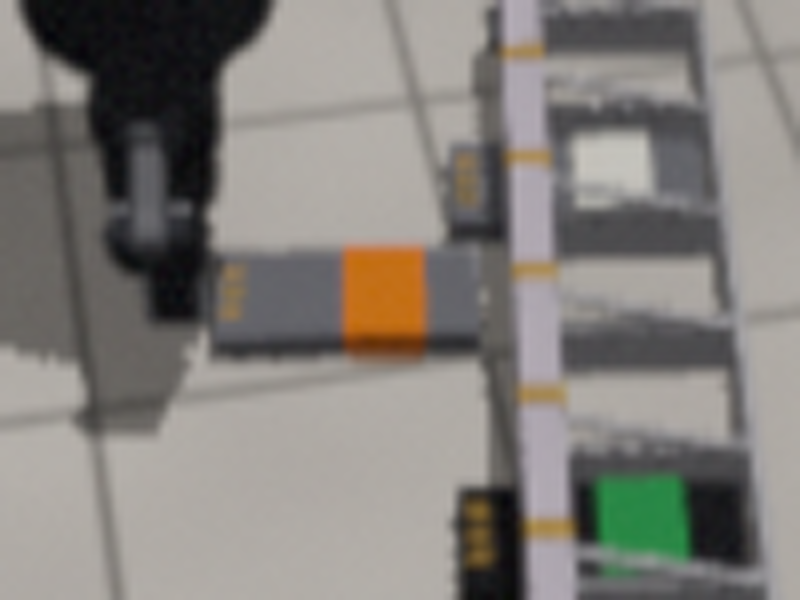

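The pack lies straight at the mouth, with corners at (478,248), (482,337), (212,342) and (214,252). I'll check its pose before inserting.

```bash
python3 - <<'E'
from h import *
o={'side':up([(478,248),(482,336),(212,342),(215,252)],8,(255,173))}
LP=[[.043,.02,.012],[.043,-.02,.012],[-.043,-.02,.012],[-.043,.02,.012]]
r=fit(LP,o,[.55,.03,-.2]); q=r.x; print(rl(q),np.degrees(q[2]+.163),(r.fun*8).round(1))
# where pack corners should be if straight in gap 3 at that x
x=rl(q)[0]/1e3
print(((proj('side',place(RACK,[[x+a,.026+b,c] for a,b,c in LP]))-[255,173]+.5)*8).round())
E
```

```text
[-89.5  27. ] 0.07239698221869093 [ 0.5 -0.1  0.2 -0.5 -1.  -0.7  0.3  1.2]
[[479. 251.]
 [483. 338.]
 [211. 344.]
 [216. 256.]]
```

>>> apply_moves([
  {"x":-3,"y":0,"z":0,"ax":0,"ay":0,"az":0,"gripper":1},
  {"x":-3,"y":0,"z":0,"ax":0,"ay":0,"az":0,"gripper":1},
  {"x":-3,"y":0,"z":0,"ax":0,"ay":0,"az":0,"gripper":1},
  {"x":-3,"y":0,"z":0,"ax":0,"ay":0,"az":0,"gripper":1},
  {"x":-3,"y":0,"z":0,"ax":0,"ay":0,"az":0,"gripper":1},
])

```text
clock: 14.58
position: [0.5433, 0.064, 0.0158]
ee_rot: [0.082, 0.997, 0.0, 0.0]
ft_force: [-0.2, -0.0, -0.0]
grip_width: 0.0
grasp_force: 0.3
```

>>> apply_moves([
  {"x":-3,"y":0,"z":0,"ax":0,"ay":0,"az":0,"gripper":1},
  {"x":-3,"y":0,"z":0,"ax":0,"ay":0,"az":0,"gripper":1},
  {"x":-3,"y":0,"z":0,"ax":0,"ay":0,"az":0,"gripper":1},
  {"x":-3,"y":0,"z":0,"ax":0,"ay":0,"az":0,"gripper":1},
  {"x":-3,"y":0,"z":0,"ax":0,"ay":0,"az":0,"gripper":1},
])

```text
clock: 15.0
position: [0.558, 0.0615, 0.0158]
ee_rot: [0.082, 0.997, 0.0, -0.0]
ft_force: [0.2, -0.5, -0.1]
grip_width: -0.004
grasp_force: 0.3
```

>>> apply_moves([
  {"x":-3,"y":0,"z":0,"ax":0,"ay":0,"az":0,"gripper":1},
  {"x":-3,"y":0,"z":0,"ax":0,"ay":0,"az":0,"gripper":1},
  {"x":-3,"y":0,"z":0,"ax":0,"ay":0,"az":0,"gripper":1},
  {"x":-3,"y":0,"z":0,"ax":0,"ay":0,"az":0,"gripper":1},
  {"x":-3,"y":0,"z":0,"ax":0,"ay":0,"az":0,"gripper":1},
])

```text
clock: 15.42
position: [0.5728, 0.0591, 0.0158]
ee_rot: [0.082, 0.997, 0.0, -0.0]
ft_force: [-0.8, 0.7, 0.5]
grip_width: -0.001
grasp_force: 0.3
```

>>> apply_moves([
  {"x":-3,"y":0,"z":0,"ax":0,"ay":0,"az":0,"gripper":1},
  {"x":-3,"y":0,"z":0,"ax":0,"ay":0,"az":0,"gripper":1},
  {"x":-3,"y":0,"z":0,"ax":0,"ay":0,"az":0,"gripper":1},
  {"x":-3,"y":0,"z":0,"ax":0,"ay":0,"az":0,"gripper":1},
  {"x":-3,"y":0,"z":0,"ax":0,"ay":0,"az":0,"gripper":1},
])

```text
clock: 15.83
position: [0.5876, 0.0566, 0.0158]
ee_rot: [0.082, 0.997, 0.0, -0.0]
ft_force: [-1.2, -0.1, 0.1]
grip_width: 0.001
grasp_force: 0.3
```

```bash
python3 -c "
from h import *; go(-62,26)"
```

```text
t 15.83 rack [-82.2  26.1] z 15.8 F [-1.2 -0.1  0.1] tilt [-0.  0. -1.] yaw-rack -0.05 grip 0.0
delta [-20.2  -0.1  -0. ]
```

>>> apply_moves([
  {"x":-3,"y":0,"z":0,"ax":0,"ay":0,"az":0,"gripper":1},
  {"x":-3,"y":0,"z":0,"ax":0,"ay":0,"az":0,"gripper":1},
  {"x":-3,"y":0,"z":0,"ax":0,"ay":0,"az":0,"gripper":1},
  {"x":-3,"y":0,"z":0,"ax":0,"ay":0,"az":0,"gripper":1},
])

```text
clock: 16.17
position: [0.5995, 0.0547, 0.0158]
ee_rot: [0.082, 0.997, 0.0, 0.0]
ft_force: [-0.5, -0.0, -1.5]
grip_width: 0.004
grasp_force: 0.3
```

>>> apply_moves([
  {"x":-2,"y":0,"z":0,"ax":0,"ay":0,"az":0,"gripper":1},
  {"x":-1,"y":0,"z":0,"ax":0,"ay":0,"az":0,"gripper":1},
  {"x":-1,"y":0,"z":0,"ax":0,"ay":0,"az":0,"gripper":1},
  {"x":0,"y":0,"z":0,"ax":0,"ay":0,"az":0,"gripper":1},
])

```text
clock: 16.5
position: [0.6033, 0.054, 0.0158]
ee_rot: [0.082, 0.997, 0.0, 0.0]
ft_force: [-1.5, -0.8, -0.5]
grip_width: -0.002
grasp_force: 0.0
```

>>> apply_moves([
  {"x":-1,"y":0,"z":0,"ax":0,"ay":0,"az":0,"gripper":1},
  {"x":-1,"y":0,"z":0,"ax":0,"ay":0,"az":0,"gripper":1},
  {"x":0,"y":0,"z":0,"ax":0,"ay":0,"az":0,"gripper":1},
])

```text
clock: 16.75
position: [0.6053, 0.0537, 0.0158]
ee_rot: [0.082, 0.997, 0.0, 0.0]
ft_force: [0.1, -0.1, 0.1]
grip_width: 0.002
grasp_force: 0.0
```

```bash
python3 -c "
from h import *; go(-62,26)"
```

```text
t 16.75 rack [-64.3  26.1] z 15.8 F [ 0.1 -0.1  0.1] tilt [ 0.  0. -1.] yaw-rack -0.05 grip 0.0
delta [-2.3 -0.1  0. ]
```

>>> apply_moves([
  {"x":-1,"y":0,"z":0,"ax":0,"ay":0,"az":0,"gripper":1},
  {"x":-1,"y":0,"z":0,"ax":0,"ay":0,"az":0,"gripper":1},
  {"x":0,"y":0,"z":0,"ax":0,"ay":0,"az":0,"gripper":1},
])

```text
clock: 17.0
position: [0.6073, 0.0534, 0.0158]
ee_rot: [0.082, 0.997, 0.0, 0.0]
ft_force: [-0.1, -0.5, -0.5]
grip_width: 0.001
grasp_force: 0.0
```

>>> apply_moves([
  {"x":-1,"y":0,"z":0,"ax":0,"ay":0,"az":0,"gripper":1},
  {"x":-0.5,"y":0,"z":0,"ax":0,"ay":0,"az":0,"gripper":1},
  {"x":0,"y":0,"z":0,"ax":0,"ay":0,"az":0,"gripper":1},
])

```text
clock: 17.25
position: [0.6081, 0.0533, 0.0157]
ee_rot: [0.082, 0.997, 0.0, -0.001]
ft_force: [-4.1, 1.0, 2.9]
grip_width: -0.004
grasp_force: 2.1
```

>>> apply_moves([
  {"x":-0.7,"y":0,"z":0,"ax":0,"ay":0,"az":0,"gripper":1},
  {"x":0,"y":0,"z":0,"ax":0,"ay":0,"az":0,"gripper":1},
  {"x":0,"y":0,"z":0,"ax":0,"ay":0,"az":0,"gripper":1},
])

```text
clock: 17.5
position: [0.6081, 0.0533, 0.0155]
ee_rot: [0.082, 0.997, 0.0, -0.001]
ft_force: [-7.2, 0.4, 4.9]
grip_width: 0.002
grasp_force: 3.6
```

>>> apply_moves([
  {"x":3,"y":0,"z":0,"ax":0,"ay":0,"az":0,"gripper":1},
  {"x":10,"y":0,"z":0,"ax":0,"ay":0,"az":0,"gripper":1},
  {"x":20,"y":0,"z":0,"ax":0,"ay":0,"az":0,"gripper":1},
  {"x":20,"y":0,"z":0,"ax":0,"ay":0,"az":0,"gripper":1},
  {"x":20,"y":0,"z":-20,"ax":0,"ay":0,"az":0,"gripper":1},
])

```text
clock: 17.92
position: [0.5345, 0.0646, 0.033]
ee_rot: [0.082, 0.997, -0.001, -0.002]
ft_force: [-0.4, 0.0, 1.1]
grip_width: -0.001
grasp_force: 0.0
```

>>> apply_moves([
  {"x":0,"y":0,"z":-30,"ax":0,"ay":0,"az":0,"gripper":1},
  {"x":0,"y":0,"z":-30,"ax":0,"ay":0,"az":0,"gripper":1},
  {"x":0,"y":0,"z":-30,"ax":0,"ay":0,"az":0,"gripper":1},
  {"x":0,"y":0,"z":0,"ax":0,"ay":0,"az":0,"gripper":1},
  {"x":0,"y":0,"z":0,"ax":0,"ay":0,"az":0,"gripper":1},
])

```text
clock: 18.33
position: [0.5387, 0.0652, 0.1277]
ee_rot: [0.082, 0.997, 0.001, 0.002]
ft_force: [-0.4, 0.6, -0.6]
grip_width: 0.002
grasp_force: 0.0
```

```bash
python3 - <<'E'
from h import *; go(-62,26,15)
from workcell import camera
c=camera('side')['color'][:,:,::-1][173:248,275:375]; cv2.imwrite('pics/a6.png',cv2.resize(c,(800,600),interpolation=cv2.INTER_CUBIC))
for x in(-.051,): print(((proj('side',place(RACK,[[x,.046,.012],[x,.006,.012]]))-[275,173]+.5)*8).round())
E
```

```text
t 18.33 rack [-131.9   26.6] z 127.7 F [-0.4  0.6 -0.6] tilt [ 0.005  0.001 -1.   ] yaw-rack -0.06 grip 0.0
delta [-69.4  -0.8 113. ]
[[305. 251.]
 [309. 339.]]
```

View pics/a6.png

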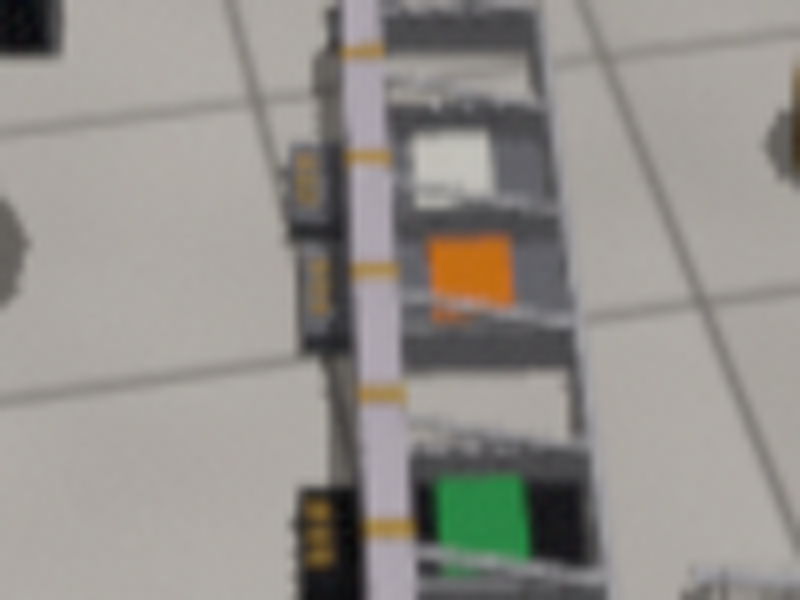

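The pack is flat in gap 3, with its tail edge at about (302,250) against a predicted (305,251). Force rose at the stop with no further travel. The stowed items look unmoved, so I'm handing in.

```bash
python3 -c "
from workcell import *; print(hand_in())"
```

```text
the job is handed in; nothing more can be done
None
```

I ran a fingertip along the rail from gap 1 across both ridges to gap 3, then pushed the orange-banded pack into gap 3 until it pressed on the back stop; I handed the job in at about 18 s, and no verdict came back.

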